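Tip the mould bin's lid, catch it and lower it shut

ROBOT

A 7-joint arm with a two-finger parallel gripper is mounted at the origin on the work surface. World frame = base frame: x ahead of the robot, y to its left, z up, the work surface at z = 0. Lengths are in mm, angles in rad, forces in N, time in s.
With the tool pointing down it reaches from about 400 to 875 mm from the base axis. Payload 6.5 kg.
Tool frame: the origin (TCP) lies at the very end of the fingers, on their centre line; the grasp point (between the pads) lies 19 mm behind it; z points along the fingers, y is the line along which they close (so a half turn about z gives the same grasp; the last joint's range is limited). The gripper opens to 85 mm and grips with 20 to 120 N. Pads are 22 mm wide; open, the fingers measure 114 mm over their backs; the gripper's body (76 mm by 85 mm) begins 54 mm behind the grasp point. The pads swing forward as they close: fully open they stand 13 mm farther back than shut.
Start: joints at [1.241, 0.536, -0.004, 1.538, 0.003, 1.067, -0.071], TCP at [169.484, -627.507, 231.29] pointing down, gripper open.
Joint ranges: [-2.7, 2.7], [-0.37, 2.16], [-1.27, 1.26], [0.24, 2.4], [-1.31, 4.45], [0.19, 1.91], [-2.76, 2.76]. Speed limits (rad/s): [2.39, 2.39, 3.14, 3.14, 3.14, 3.14, 3.14].

INTERFACE

Orientations are given as a unit quaternion [x, y, z, w].
In Python, from bench import manip, vision, sign_off gives the robot as it stands.
- The arm moves only by the shell command python3 -m crank 'ROWS' [OPENING]. ROWS is JSON, one flat list of numbers, 4 for each row, row after row: the shift along the world's x, y, z in cm, then the turn about the world's z in rad. A call has 1 to 20 rows; each row is the pose to reach, as a shift and turn from the pose commanded when the call began; what a row does not reach only later rows make up. A row lasts 1/12 s, in which the tool goes at most 41.7 mm and 7.16 degrees, less where a joint would pass 70% of its speed; a pose out of reach is approached as far as the arm can. A call with a gripper value outside its range is refused whole. OPENING is the gripper command: -1 is shut, 1 is fully open, values between are in proportion, set as the call begins (- or left out, the last holds). The fingers move at their own pace and stop on an object; the grip force is fixed at half the most. Time passes only in rows, so rows that repeat a pose let the fingers close. It gives the time, the measured TCP pose, the force and the opening at its end, in the units of the state.
- manip.get_obs(): the state, without advancing time (a new reading comes with each control period).
- vision.grab_frame(name): name is "side" or "top"; returns (picture, depth): 384x512x3 uint8, red, green, blue; 384x512 float32, mm along the optical axis (not along the pixel's ray), 0 where there is no reading.
- vision.camera_model(name): a dict with "fx", "fy", "cx", "cy" (pixels), "dist_coeffs" ([k1, k2, p1, p2, k3] as OpenCV has them; the pictures are not rectified), "R" (3x3) and "t" (3): a world point X has camera coordinates R X + t. Camera axes: x right, y down, z forward; pixel columns grow to the right and rows downward; lengths in mm; the calibration is good to about 2 mm. A picture is of the moment at which its call begins. camera_model takes no time and is no camera call.
- sign_off(): hands the job in, once; it reports no verdict.
The state is a dict: "t": time; "joints": joint angles; "qvel": joint speeds; "tau": joint torques, N m; "position": TCP position; "tcp_rot": TCP orientation; "force": force on the tool from outside, world axes, zero at the start; "torque": the same for the moment, N m; "gripper_width": finger opening in mm.
Only numpy, scipy, OpenCV 4.12 (cv2) and the standard library are available. Lean on these libraries where they do the work, as an engineer would, in place of code of your own. Each camera call takes 0.05 s, during which the arm holds its last target. There are 200 camera calls.

TASK

Shut the mould bin without letting its lid bang. From behind, tip the open lid towards the robot with the fingers until it starts to fall by itself, get round in front of it and catch it from below on the fingers while it is still well open, hold it still there for a moment, then lower it slowly on the fingers until it is fully shut, and move clear. Do not grip the lid, nor shove or lean hard on it or the bin, and leave everything else on the bench where it stands.

Things in the scene. Friction and masses are not known exactly. Their poses are not given: they have to be found in the camera images.
- bin: White storage bin fixed to the bench, open on top, 150 mm deep (its x), 160 wide (its y), 120 high, walls 5; small cake moulds inside. Origin: centre of its underside. Its x axis points from its front wall (nearest the robot) to its hinge side, z up; turned by up to 0.4 rad. Hinge on its far (+x) rim, 75 mm from its centre, 120 mm up.
- lid (a joint): Angle of the bin's lid, rad: 0 shut, 1.57 upright, stop at 1.8 leaning back from the robot. Starts leaning back (1.62 to 1.78), rests or creeps to its stop. Tipped below about 1.4 it falls by itself on a weak damper (1.2 N m s/rad, friction 0.05 N m): about 5 to 9 s from 1.3 to shut, arriving at 0.3 to 0.4 rad/s, a bang. About 3 N at the front edge stops it.
- lid_lip (a point): Middle of the round yellow roll (10 mm thick, 156 mm long) along the lid's free front edge; on the roll's centre line, 175 mm from the hinge and 5 mm above the hinge plane when shut. When shut the front edge overhangs the bin's front wall by 30 mm. Its frame turns with the lid.
- lid_hinge (a point): Point on the hinge axis in the middle of the lid's width; its y axis runs along the hinge. The blue lid is a flat panel 156 mm wide, 5 mm thick, its underside 1 mm above the hinge plane when shut, reaching 180 mm from the hinge to its free front edge; about 0.5 kg, varying by some 20 percent.
- mould_a: Loose tan fluted loaf mould, 183 x 98 x 60 mm, beside the bin to its left (+y side). Origin: centre of its underside, long side along its x. Leave alone.
- mould_b: Loose grey-brown fluted loaf mould, 183 x 98 x 60 mm, beside the bin to its right (-y side). Origin: centre of its underside, long side along its x. Leave alone.
- jug: Loose white plastic jug with a handle, 90 mm across, 120 mm high, behind on the bin's left. Origin: centre of its underside. Leave alone.
- jar: Loose amber jar with yellow cap, 64 mm across, 110 mm high, behind on the bin's right. Origin: centre of its underside. Leave alone.
- spatula: Loose spatula lying flat on the bench beyond the mould on the right of the bin. Leave alone.
- scraper: Loose steel dough scraper, blade 100 x 75 mm, with a wooden grip, lying flat behind the bin. Leave alone.
- cup: Loose small steel cup, 70 mm across, 70 mm high, on the left. Origin: centre of its underside. Leave alone.

How it is judged:
By the outcome, as a careful person would: the job done as asked, in the order asked, and still so for the second after the job is handed in, with the robot touching nothing.
It also fails if it takes over 61 s, if anything falls off the work surface, if the arm or the gripper's body presses on something with over 40 N, if the wrist force passes 120 N, or if a joint passes its speed limit or range.

## Working session

There is one attempt and no reset: what is moved stays moved. The work goes in short steps, Python scripts to look and compute and a shell command to move; the robot and the scene stay as the last step left them, time stands still between calls to the robot, and variables do not carry over. Pictures are saved under pics/ and viewed, on a budget of 10 in all, crops included, one or two more only if the job needs it, and the job is handed in when it is done.

```bash
mkdir -p pics; cat > h.py <<'E'
import numpy as np, cv2
from bench import manip, vision, sign_off
def grab(n,save=None):
    im,d=vision.grab_frame(n)
    if save: cv2.imwrite(f'pics/{save}.png',cv2.cvtColor(im,cv2.COLOR_RGB2BGR))
    return im,d
def cloud(n,d):
    c=vision.camera_model(n);K=np.array([[c['fx'],0,c['cx']],[0,c['fy'],c['cy']],[0,0,1.]])
    v,u=np.mgrid[:384,:512]
    p=cv2.undistortPoints(np.stack([u.ravel(),v.ravel()],1).astype(float)[:,None],K,np.array(c['dist_coeffs']))[:,0]
    z=d.ravel().astype(float)
    X=np.c_[p*z[:,None],z]; W=(X-np.array(c['t']))@np.array(c['R'])
    W[z==0]=np.nan
    return W.reshape(384,512,3)
E
python3 - <<'E'
from h import *
for n in('side','top'):
    im,d=grab(n,n+'0'); np.savez(n+'0.npz',im=im,W=cloud(n,d))
    c=vision.camera_model(n);print(n,-np.array(c['R']).T@np.array(c['t']),np.array(c['R'])[2])
a=[cv2.imread(f'pics/{n}0.png') for n in('side','top')]
o=manip.get_obs();print({k:np.round(v,3) for k,v in o.items()})
E
```

```text
side [ 554.64306423 1065.26305119  878.09793427] [ 0.04103208 -0.78784755 -0.61450192]
top [ 524.26519451   57.53225078 1070.56215995] [ 0.08413579 -0.0061898  -0.99643507]
{'t': np.float64(0.1), 'joints': array([ 1.241,  0.537, -0.004,  1.539,  0.003,  1.067, -0.071]), 'qvel': array([ 0.   , -0.001, -0.001, -0.001,  0.001,  0.002, -0.001]), 'tau': array([ 1.0000e-03, -5.8457e+01,  1.0510e+00, -2.5978e+01,  1.3000e-02,
        5.0000e-03,  0.0000e+00]), 'position': array([ 169.34 , -626.975,  230.485]), 'tcp_rot': array([ 0.991,  0.132, -0.   , -0.001]), 'force': array([-0.081,  0.08 ,  1.022]), 'torque': array([ 0.018,  0.022, -0.004]), 'gripper_width': np.float64(85.56)}
```

View pics/side0.png

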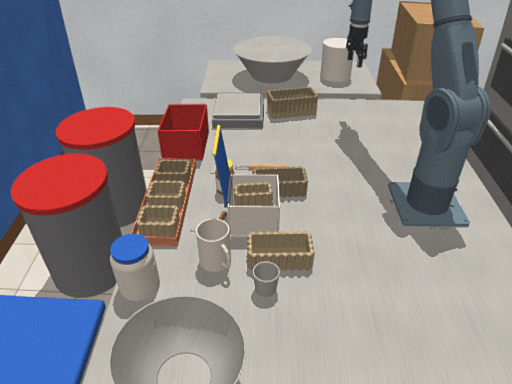

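View pics/top0.png

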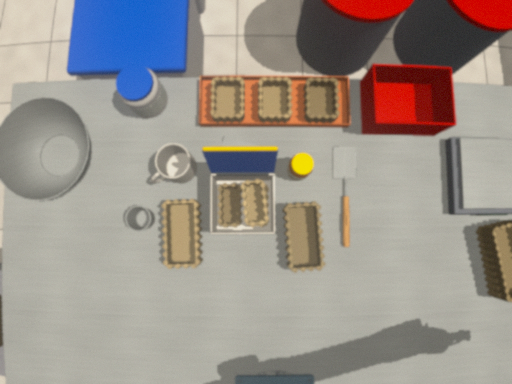

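Side picture: the bin is around (255,205), the lid leans back at (220,165), and the jug at (213,245) is behind left. Top picture: the yellow lip runs (204,149)-(277,149), the bin is at (242,205), the jug at (172,162), the jar cap at (302,163), and the spatula/scraper is to the right.

```bash
python3 - <<'E'
from h import *
for n in('top','side'):
    f=np.load(n+'0.npz');W=f['W'];im=f['im'].astype(int)
    r,g,b=im[...,0],im[...,1],im[...,2]
    yel=(r>150)&(g>130)&(b<90)
    ok=(W[...,0]>400)&(W[...,0]<950)&(abs(W[...,1])<350)
    m=yel&ok&(W[...,2]>200); P=W[m];print(n,'lip',len(P))
    if len(P):
        print(P.min(0).round(),P.max(0).round(),np.median(P,0).round(1)); p=np.polyfit(P[:,1],P[:,0],1);print('x=a y+b',p, 'zmax pct',np.percentile(P[:,2],[50,95]))
    m=yel&ok&(W[...,2]<150);P=W[m]
    if len(P):print('jar',P.min(0).round(),P.max(0).round(),np.median(P,0).round())
    blue=(b>70)&(b>r+40)&ok&(W[...,2]>130); P=W[blue];
    if len(P)>20:
        c=P.mean(0);_,s,v=np.linalg.svd(P-c);print('blue',len(P),c.round(1),v[2],s/np.sqrt(len(P)),P.min(0).round(),P.max(0).round())
    white=(im.min(-1)>150)&ok&(abs(W[...,2]-120)<4);P=W[white&(W[...,1]>-150)]
    P=P[(P[:,0]<760)]
    print('rim',len(P),P.min(0).round(),P.max(0).round()) 
    ctr=np.float32(P[:,:2]);
    if len(P)>10:print(cv2.minAreaRect(ctr))
    for nm,(lo,hi) in dict(all=(40,400)).items():
        M=ok&(W[...,2]>lo)
        k,lab,st,_=cv2.connectedComponentsWithStats(M.astype(np.uint8))
        for i in range(1,k):
            if st[i,4]>150:
                Q=W[lab==i];print('  comp',st[i],Q.min(0).round(),Q.max(0).round())
im=cv2.imread('pics/top0.png')[120:290,120:370];im2=cv2.imread('pics/side0.png')[110:290,180:340]
a=cv2.resize(im,None,fx=2.2,fy=2.2,interpolation=3) ;b=cv2.resize(im2,(int(160*374/180),374));
cv2.imwrite('pics/crop.png',np.vstack([cv2.resize(a,(550,374)),])); cv2.imwrite('pics/crop.png',cv2.resize(np.hstack([a,b]),(800,340)))
E
```

```text
top lip 297
[674.  11. 292.] [681. 162. 301.] [677.4  86.1 297. ]
x=a y+b [-7.11687619e-04  6.77313767e+02] zmax pct [297.01440923 299.34865622]
jar [ 475. -191.   -5.] [933. 204. 115.] [691. -54. 108.]
blue 1640 [715.3 147.5 196. ] [-0.77166059  0.63489119  0.03811966] [145.1367269   36.72019946  26.03456898] [653.  12. 131.] [923. 350. 278.]
rim 520 [500.   8. 116.] [727. 307. 124.]
((597.2114868164062, 157.34442138671875), (341.6804504394531, 188.85031127929688), 72.03792572021484)
  comp [137  65  28  50 959] [824. 304.  41.] [929. 350. 155.]
  comp [ 363   64   50   68 1499] [ 777. -350.   40.] [ 940. -246.  133.]
  comp [210  76  35  43 529] [811.  85.  40.] [930. 179.  58.]
  comp [258  76  35  43 522] [811. -46.  40.] [930.  47.  60.]
  comp [305  77  35  43 539] [ 809. -177.   40.] [930. -81.  58.]
  comp [151 143  44  40 746] [633. 218.  40.] [728. 326. 123.]
  comp [ 202  146   76   89 4415] [500.   8.  40.] [683. 167. 301.]
  comp [288 153  26  26 535] [645. -93.  42.] [703. -32. 115.]
  comp [162 199  39  70 847] [409. 199.  40.] [591. 301.  65.]
  comp [284 201  41  71 
[... 292 characters left out ...]
943861 -0.00485077] [154.34394012  36.99188719  27.76341905] [655.  12. 130.] [927. 350. 292.]
rim 258 [503.   6. 117.] [730. 307. 124.]
((599.7803344726562, 157.8175506591797), (340.208984375, 185.8827667236328), 72.03158569335938)
  comp [ 158  118   47   35 1072] [ 782. -349.   40.] [ 941. -241.  137.]
  comp [ 196  125  112  143 5364] [ 403. -131.   40.] [730. 329. 301.]
  comp [155 159  35  19 356] [ 813. -179.   40.] [931. -77.  58.]
  comp [145 181  40  21 424] [813. -46.  40.] [938.  50.  59.]
  comp [136 205  42  25 488] [814.  83.  40.] [930. 180.  58.]
  comp [ 247  231   68   45 1312] [409. 197.  40.] [594. 350.  74.]
  comp [113 233  41  21 305] [828. 311. 116.] [927. 350. 155.]
```

View pics/crop.png

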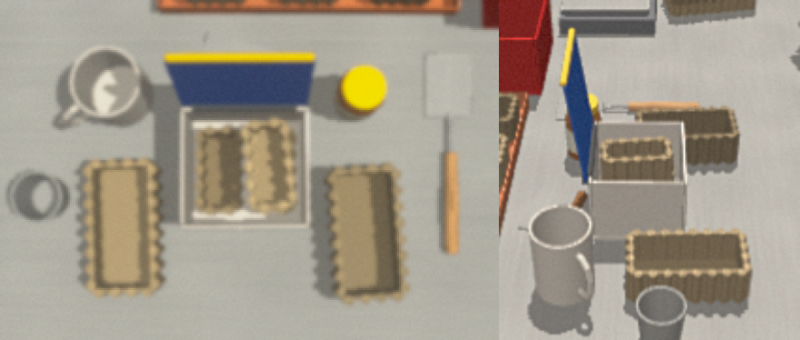

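```bash
python3 -m crank '[0,0,15,0, 5,8,30,-0.1, 27,36,50,-0.265, 27,36,50,-0.265, 27,36,50,-0.265, 27,36,50,-0.265, 27,36,50,-0.265, 27,36,50,-0.265, 27,36,50,-0.265, 27,36,50,-0.265, 27,36,50,-0.265, 27,36,50,-0.265, 27,36,50,-0.265, 27,36,50,-0.265, 27,36,50,-0.265, 27,36,50,-0.265, 27,36,50,-0.265, 27,36,50,-0.265]' -1; python3 -c "
from h import *
o=manip.get_obs();print(o['joints'].round(3) if hasattr(o['joints'],'round') else o['joints'],o['force'],o['tcp_rot'])"
```

```text
t: 1.6
position: [425.2, -278.7, 675.1]
tcp_rot: [1.0, -0.002, 0.014, 0.01]
force: [0.4, -0.2, 0.2]
gripper_width: -0.1
[ 0.069  0.16   0.542  1.06  -0.087  1.908 -1.   ] [ 0.38462265 -0.20383721  0.18709553] [ 0.99984892 -0.00168462  0.01433616  0.0096838 ]
```

```bash
python3 -m crank '[31,36.6,-20,0, 31,36.6,-20,0, 31,36.6,-20,0, 31,36.6,-20,0, 31,36.6,-20,0, 31,36.6,-20,0, 31,36.6,-20,0, 31,36.6,-20,0, 31,36.6,-20,0, 31,36.6,-20,0, 31,36.6,-20,0, 31,36.6,-20,0, 31,36.6,-20,0, 31,36.6,-20,0]'; python3 -c "
from h import *
o=manip.get_obs();print(o['joints'].round(3),o['force'],o['tcp_rot'])
for n in('top','side'):
    im,d=grab(n,n+'1');W=cloud(n,d);im=im.astype(int);r,g,b=im[...,0],im[...,1],im[...,2]
    m=(r>150)&(g>130)&(b<90)&(W[...,0]>400)&(W[...,0]<800)&(abs(W[...,1])<350)&(W[...,2]>200);P=W[m];print(n,len(P),np.median(P,0),P.max(0))"
```

```text
t: 2.77
position: [736.1, 93.3, 469.3]
tcp_rot: [1.0, 0.003, 0.011, 0.009]
force: [-0.2, 0.3, -1.5]
gripper_width: -0.0
[-0.346  0.623  0.326  0.876 -0.169  1.646 -1.66 ] [-0.19790125  0.26828824 -1.52705606] [0.99989635 0.00263461 0.01100924 0.00889665]
top 11 [693.89094729  14.6468945  294.09135624] [697.84193786  43.99810899 799.8346259 ]
side 78 [695.71075307  95.72990771 294.51996032] [699.88128811 165.1333727  298.45734161]
```

```bash
python3 -m crank '[-0.3,-0.6,-4,0, -0.3,-0.6,-8,0, -0.3,-0.6,-12,0, -0.3,-0.6,-16,0, -0.3,-0.6,-19,0, -0.3,-0.6,-20,0, -1,-0.6,-20,0, -2,-0.6,-20,0, -3,-0.6,-20,0, -4,-0.6,-20,0, -4.5,-0.6,-20,0, -5,-0.6,-20,0, -5.5,-0.6,-20,0]'; python3 -c "
from h import *
o=manip.get_obs();print(o['joints'].round(3),o['force'],o['tcp_rot'])
for n in('side',):
    im,d=grab(n,n+'2');W=cloud(n,d);im=im.astype(int);r,g,b=im[...,0],im[...,1],im[...,2]
    m=(r>150)&(g>130)&(b<90)&(W[...,0]>400)&(W[...,0]<800)&(abs(W[...,1])<350)&(W[...,2]>200);P=W[m];print(n,len(P),np.median(P,0),P.max(0))"
```

```text
t: 3.95
position: [681.7, 81.0, 278.5]
tcp_rot: [1.0, -0.001, 0.018, 0.009]
force: [4.0, -1.1, 3.0]
gripper_width: -0.2
[-0.394  0.554  0.305  1.426 -0.148  1.154 -1.649] [ 3.96784976 -1.08586766  3.0438401 ] [ 9.99802632e-01 -9.21001395e-04  1.75411914e-02  9.28202798e-03]
side 83 [666.17583019  96.39716335 299.46753747] [672.32348652 164.2516273  302.51150132]
```

View pics/side2.png

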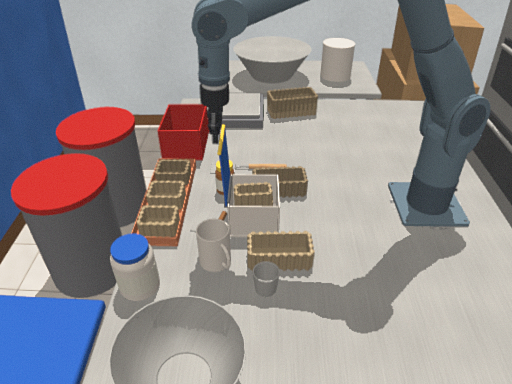

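The fingers at (217,130) are behind the lid top at (223,130) and already pushing it with about 4 N.

```bash
python3 -m crank '[-0.4,0,0,0, -0.8,0,0,0, -1.2,0,0,0, -1.6,0,0,0, -2,0,0,0, -2.4,0,0,0, -2.8,0,0,0, -3.2,0,0,0, -3.6,0,0,0, -4,0,0,0, -4.4,0,0,0, -4.8,0,0,0, -5.1,0,0,0, -5.1,0,0,0]'; cat > lip.py <<'E'
from h import *
o=manip.get_obs();print(np.round(o['t'],2),'q',o['joints'].round(2),'F',np.round(o['force'],1),'p',np.round(o['position'],1),'R',np.round(o['tcp_rot'],3))
import sys
n='side';im,d=grab(n,sys.argv[1] if len(sys.argv)>1 else None);W=cloud(n,d);im=im.astype(int);r,g,b=im[...,0],im[...,1],im[...,2]
m=(r>150)&(g>130)&(b<90)&(W[...,0]>440)&(W[...,0]<800)&(W[...,1]>0)&(W[...,1]<175)&(W[...,2]>115);P=W[m]
q=np.median(P,0);t=np.arctan2(q[2]-120,650-q[0])
print(len(P),'lip',q.round(1),'theta %.3f'%t,'R %.1f'%np.hypot(q[2]-120,q[0]-650), 'axis-lip x=%.1f z=%.1f'%(650-175*np.cos(t),120+175*np.sin(t)))
E
python3 lip.py
```

```text
t: 5.17
position: [628.5, 81.6, 275.6]
tcp_rot: [1.0, -0.0, 0.014, 0.01]
force: [0.2, 0.7, 0.1]
gripper_width: -0.0
5.17 q [-0.43  0.46  0.31  1.58 -0.13  1.1  -1.67] F [0.2 0.7 0.1] p [628.5  81.6 275.6] R [ 1.    -0.     0.014  0.01 ]
88 lip [612.4 100.6 295.7] theta 1.360 R 179.7 axis-lip x=613.4 z=291.1
```

```bash
python3 -m crank '[0.8,0.2,2,0, 0.9,0.5,5,0, -1,0.5,7,0, -5,0.5,7.5,0, -9,0.5,7,0, -11,0.5,4,0, -11,0.5,0,0, -11,0.5,-3,0, -11,0.5,-3.5,0]'; python3 lip.py side3
```

```text
t: 5.97
position: [515.7, 86.0, 236.3]
tcp_rot: [1.0, -0.0, 0.011, 0.011]
force: [-1.1, 0.0, -0.3]
gripper_width: 0.2
5.97 q [-0.51  0.31  0.29  1.9  -0.08  0.93 -1.75] F [-1.1  0.  -0.3] p [515.7  86.  236.3] R [ 1.    -0.     0.011  0.011]
98 lip [605.2  93.5 293.7] theta 1.318 R 179.4 axis-lip x=606.3 z=289.5
```

```bash
python3 -m crank '[1.5,0,0,0, 3,0,0,0, 3.8,0,0,0, 3.8,0,0,0, 3.8,0,0,0, 3.8,0,0,0, 3.8,0,0,0, 3.8,0,0,0, 3.8,0,0,0, 3.8,0,0,0, 3.8,0,0,0, 3.8,0,0,0, 3.8,0,0,0, 3.8,0,0,0, 3.8,0,0,0, 3.8,0,0,0, 3.8,0,0,0, 3.8,0,0,0]'; python3 lip.py
```

```text
t: 7.52
position: [557.4, 86.4, 240.5]
tcp_rot: [1.0, -0.001, 0.015, 0.01]
force: [-0.2, -0.4, -0.5]
gripper_width: 0.2
7.52 q [-0.48  0.37  0.3   1.8  -0.1   0.96 -1.72] F [-0.2 -0.4 -0.5] p [557.4  86.4 240.5] R [ 1.    -0.001  0.015  0.01 ]
91 lip [580.9  96.  285.1] theta 1.174 R 179.0 axis-lip x=582.4 z=281.4
```

```bash
python3 -m crank '[0,0,0,0, 0,0,0,0, 0,0,0,0, 0,0,0,0, 0,0,0,0, 0,0,0,0, 0,0,0,0, 0,0,0,0, 0,0,0,0, 0,0,0,0]'; python3 lip.py;  python3 -m crank '[0,0,0,0, 0,0,0,0, 0,0,0,0, 0,0,0,0, 0,0,0,0, 0,0,0,0]'; python3 lip.py
```

```text
t: 8.4
position: [557.2, 86.4, 240.4]
tcp_rot: [1.0, -0.001, 0.015, 0.01]
force: [-1.2, -0.6, -0.9]
gripper_width: -0.0
8.4 q [-0.48  0.37  0.3   1.8  -0.1   0.96 -1.72] F [-1.2 -0.6 -0.9] p [557.2  86.4 240.4] R [ 1.    -0.001  0.015  0.01 ]
64 lip [573.7 120.3 281.5] theta 1.130 R 178.6 axis-lip x=575.3 z=278.2
t: 8.95
position: [557.4, 86.4, 240.5]
tcp_rot: [1.0, -0.001, 0.015, 0.01]
force: [-2.9, -0.3, 0.2]
gripper_width: 0.2
8.95 q [-0.48  0.37  0.3   1.8  -0.1   0.96 -1.72] F [-2.9 -0.3  0.2] p [557.4  86.4 240.5] R [ 1.    -0.001  0.015  0.01 ]
59 lip [574.  116.7 281.7] theta 1.131 R 178.6 axis-lip x=575.5 z=278.4
```

```bash
python3 -m crank '[0,0,0,0, 0,0,0,0, 0,0,0,0, 0,0,0,0, 0,0,0,0, 0,0,0,0]'; python3 lip.py; cat > arc.py <<'E'
import numpy as np,sys
a,n,s=float(sys.argv[1]),int(sys.argv[2]),float(sys.argv[3])
t=a-s*np.arange(1,n+1)
print(', '.join('%.2f,0,%.2f,0'%(17.5*(np.cos(a)-np.cos(k)),17.5*(np.sin(k)-np.sin(a))) for k in t))
E
python3 arc.py 1.131 12 .011
```

```text
t: 9.5
position: [557.4, 86.4, 240.5]
tcp_rot: [1.0, -0.001, 0.015, 0.01]
force: [-1.5, -0.6, -0.3]
gripper_width: 0.0
9.5 q [-0.48  0.37  0.3   1.8  -0.1   0.96 -1.72] F [-1.5 -0.6 -0.3] p [557.4  86.4 240.5] R [ 1.    -0.001  0.015  0.01 ]
61 lip [574.  120.7 282. ] theta 1.132 R 179.0 axis-lip x=575.7 z=278.4
-0.17,0,-0.08,0, -0.35,0,-0.17,0, -0.52,0,-0.25,0, -0.69,0,-0.34,0, -0.86,0,-0.43,0, -1.03,0,-0.53,0, -1.20,0,-0.62,0, -1.36,0,-0.72,0, -1.53,0,-0.81,0, -1.69,0,-0.91,0, -1.86,0,-1.02,0, -2.02,0,-1.12,0
```

Held still at 1.13 rad for over 1 s, so I start the slow lowering.

```bash
python3 -m crank '[-0.15,0,-0.1,0, -0.3,0,-0.2,0, -0.5,0,-0.3,0, -0.7,0,-0.35,0, -0.85,0,-0.45,0, -1.0,0,-0.55,0, -1.2,0,-0.6,0, -1.35,0,-0.7,0, -1.5,0,-0.8,0, -1.7,0,-0.9,0, -1.85,0,-1.0,0, -2.0,0,-1.1,0]'; python3 lip.py; python3 arc.py 1.0 15 .011
```

```text
t: 10.55
position: [537.2, 86.4, 229.4]
tcp_rot: [1.0, -0.001, 0.015, 0.01]
force: [-0.2, 0.2, -0.2]
gripper_width: 0.1
10.55 q [-0.49  0.35  0.29  1.86 -0.09  0.92 -1.73] F [-0.2  0.2 -0.2] p [537.2  86.4 229.4] R [ 1.    -0.001  0.015  0.01 ]
77 lip [554.7 110.8 269.6] theta 1.004 R 177.4 axis-lip x=556.0 z=267.6
-0.16,0,-0.10,0, -0.32,0,-0.21,0, -0.48,0,-0.32,0, -0.64,0,-0.43,0, -0.80,0,-0.54,0, -0.95,0,-0.66,0, -1.10,0,-0.77,0, -1.26,0,-0.89,0, -1.41,0,-1.01,0, -1.56,0,-1.13,0, -1.71,0,-1.25,0, -1.86,0,-1.37,0, -2.00,0,-1.50,0, -2.15,0,-1.62,0, -2.29,0,-1.75,0
```

```bash
python3 -m crank '[-0.1,0,-0.1,0, -0.25,0,-0.15,0, -0.4,0,-0.25,0, -0.55,0,-0.35,0, -0.7,0,-0.5,0, -0.85,0,-0.6,0, -1.0,0,-0.7,0, -1.15,0,-0.8,0, -1.3,0,-0.9,0, -1.4,0,-1.0,0, -1.55,0,-1.1,0, -1.7,0,-1.25,0, -1.85,0,-1.35,0, -2.0,0,-1.5,0]'; python3 lip.py; python3 arc.py 0.87 15 .01
```

```text
t: 11.77
position: [517.3, 86.4, 214.4]
tcp_rot: [1.0, -0.001, 0.015, 0.01]
force: [-0.9, 0.1, 0.7]
gripper_width: -0.2
11.77 q [-0.5   0.34  0.29  1.92 -0.09  0.87 -1.75] F [-0.9  0.1  0.7] p [517.3  86.4 214.4] R [ 1.    -0.001  0.015  0.01 ]
79 lip [535.1 103.1 253.9] theta 0.861 R 176.5 axis-lip x=536.0 z=252.8
-0.13,0,-0.11,0, -0.27,0,-0.23,0, -0.40,0,-0.34,0, -0.53,0,-0.46,0, -0.65,0,-0.58,0, -0.78,0,-0.70,0, -0.91,0,-0.82,0, -1.03,0,-0.94,0, -1.16,0,-1.07,0, -1.28,0,-1.19,0, -1.40,0,-1.32,0, -1.52,0,-1.45,0, -1.64,0,-1.58,0, -1.76,0,-1.71,0, -1.87,0,-1.84,0
```

```bash
python3 -m crank '[-0.1,0,-0.1,0, -0.2,0,-0.2,0, -0.35,0,-0.35,0, -0.5,0,-0.45,0, -0.6,0,-0.6,0, -0.75,0,-0.7,0, -0.85,0,-0.8,0, -1.0,0,-0.95,0, -1.1,0,-1.05,0, -1.2,0,-1.2,0, -1.3,0,-1.3,0, -1.45,0,-1.45,0, -1.55,0,-1.6,0, -1.7,0,-1.7,0, -1.8,0,-1.85,0]'; python3 lip.py; python3 arc.py 0.715 15 .01
```

```text
t: 13.07
position: [499.2, 86.4, 196.0]
tcp_rot: [1.0, -0.001, 0.015, 0.01]
force: [-0.9, -0.6, 0.4]
gripper_width: -0.0
13.07 q [-0.51  0.33  0.28  1.98 -0.09  0.82 -1.76] F [-0.9 -0.6  0.4] p [499.2  86.4 196. ] R [ 1.    -0.001  0.015  0.01 ]
82 lip [516.6 102.7 234.9] theta 0.711 R 176.0 axis-lip x=517.4 z=234.2
-0.11,0,-0.13,0, -0.23,0,-0.27,0, -0.34,0,-0.40,0, -0.45,0,-0.54,0, -0.56,0,-0.67,0, -0.66,0,-0.81,0, -0.77,0,-0.95,0, -0.87,0,-1.09,0, -0.98,0,-1.23,0, -1.08,0,-1.38,0, -1.18,0,-1.52,0, -1.28,0,-1.66,0, -1.38,0,-1.81,0, -1.47,0,-1.96,0, -1.57,0,-2.10,0
```

```bash
python3 -m crank '[-0.05,0,-0.1,0, -0.15,0,-0.25,0, -0.25,0,-0.4,0, -0.35,0,-0.5,0, -0.45,0,-0.65,0, -0.55,0,-0.8,0, -0.65,0,-0.95,0, -0.75,0,-1.1,0, -0.85,0,-1.2,0, -0.95,0,-1.35,0, -1.05,0,-1.5,0, -1.15,0,-1.65,0]'; python3 lip.py side4; python3 arc.py 0.6 15 .01
```

```text
t: 14.12
position: [487.9, 86.4, 179.4]
tcp_rot: [1.0, -0.001, 0.015, 0.01]
force: [-3.1, -0.6, -0.1]
gripper_width: 0.0
14.12 q [-0.52  0.34  0.28  2.02 -0.09  0.77 -1.76] F [-3.1 -0.6 -0.1] p [487.9  86.4 179.4] R [ 1.    -0.001  0.015  0.01 ]
79 lip [505.  105.2 218.2] theta 0.595 R 175.1 axis-lip x=505.1 z=218.1
-0.10,0,-0.14,0, -0.19,0,-0.29,0, -0.29,0,-0.44,0, -0.38,0,-0.59,0, -0.48,0,-0.73,0, -0.57,0,-0.88,0, -0.66,0,-1.03,0, -0.74,0,-1.19,0, -0.83,0,-1.34,0, -0.91,0,-1.49,0, -1.00,0,-1.65,0, -1.08,0,-1.80,0, -1.16,0,-1.96,0, -1.24,0,-2.11,0, -1.31,0,-2.27,0
```

View pics/side4.png

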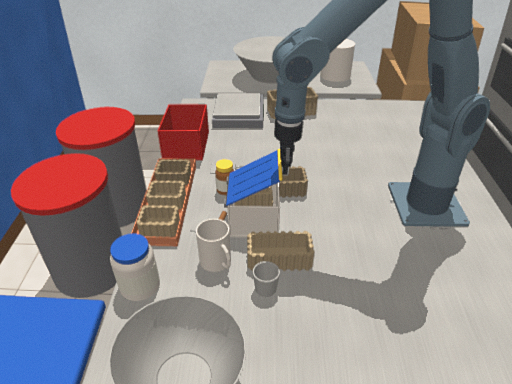

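The finger stands in front of the lip at about (288,165), with the lid half lowered. Contact is holding at about 3 N with no slip (lip minus tip height is steady at 38 mm).

```bash
python3 -m crank '[-0.05,0,-0.15,0, -0.15,0,-0.3,0, -0.25,0,-0.45,0, -0.35,0,-0.6,0, -0.4,0,-0.75,0, -0.5,0,-0.9,0, -0.6,0,-1.05,0, -0.7,0,-1.2,0, -0.75,0,-1.35,0, -0.85,0,-1.5,0, -0.9,0,-1.65,0, -1.0,0,-1.8,0]'; python3 lip.py; python3 arc.py 0.475 12 .01
```

```text
t: 15.17
position: [478.2, 86.5, 161.4]
tcp_rot: [1.0, -0.001, 0.015, 0.01]
force: [-0.8, -0.6, -0.4]
gripper_width: 0.2
15.17 q [-0.52  0.35  0.27  2.06 -0.1   0.72 -1.76] F [-0.8 -0.6 -0.4] p [478.2  86.5 161.4] R [ 1.    -0.001  0.015  0.01 ]
78 lip [495.5 106.8 201.1] theta 0.483 R 174.5 axis-lip x=495.1 z=201.3
-0.08,0,-0.16,0, -0.16,0,-0.31,0, -0.23,0,-0.47,0, -0.31,0,-0.63,0, -0.38,0,-0.79,0, -0.45,0,-0.95,0, -0.52,0,-1.11,0, -0.59,0,-1.27,0, -0.66,0,-1.43,0, -0.72,0,-1.59,0, -0.78,0,-1.76,0, -0.85,0,-1.92,0
```

```bash
python3 -m crank '[0,0,-0.15,0, -0.05,0,-0.3,0, -0.1,0,-0.4,0, -0.2,0,-0.55,0, -0.25,0,-0.7,0, -0.3,0,-0.85,0, -0.4,0,-1.0,0, -0.45,0,-1.15,0, -0.5,0,-1.3,0, -0.55,0,-1.4,0]'; python3 lip.py; python3 arc.py 0.385 12 .01
```

```text
t: 16.05
position: [472.3, 86.5, 147.3]
tcp_rot: [1.0, -0.001, 0.015, 0.01]
force: [-4.3, 0.3, -0.2]
gripper_width: -0.1
16.05 q [-0.51  0.37  0.27  2.08 -0.11  0.68 -1.75] F [-4.3  0.3 -0.2] p [472.3  86.5 147.3] R [ 1.    -0.001  0.015  0.01 ]
78 lip [489.4 104.9 186.7] theta 0.394 R 173.9 axis-lip x=488.4 z=187.1
-0.06,0,-0.16,0, -0.13,0,-0.33,0, -0.19,0,-0.49,0, -0.25,0,-0.65,0, -0.31,0,-0.82,0, -0.36,0,-0.98,0, -0.42,0,-1.15,0, -0.47,0,-1.32,0, -0.53,0,-1.48,0, -0.58,0,-1.65,0, -0.62,0,-1.82,0, -0.67,0,-1.99,0
```

```bash
python3 -m crank '[-0.05,0,-0.15,0, -0.1,0,-0.3,0, -0.15,0,-0.45,0, -0.2,0,-0.6,0, -0.25,0,-0.75,0, -0.3,0,-0.9,0, -0.35,0,-1.05,0, -0.4,0,-1.2,0, -0.43,0,-1.35,0, -0.46,0,-1.5,0]'; python3 lip.py; python3 arc.py 0.305 12 .01
```

```text
t: 16.93
position: [467.6, 86.4, 132.3]
tcp_rot: [1.0, -0.001, 0.015, 0.01]
force: [-5.1, -0.0, -0.5]
gripper_width: 0.0
16.93 q [-0.51  0.39  0.26  2.1  -0.12  0.64 -1.75] F [-5.1 -0.  -0.5] p [467.6  86.4 132.3] R [ 1.    -0.001  0.015  0.01 ]
78 lip [484.5  99.5 172.2] theta 0.305 R 173.5 axis-lip x=483.1 z=172.6
-0.05,0,-0.17,0, -0.10,0,-0.33,0, -0.15,0,-0.50,0, -0.20,0,-0.67,0, -0.24,0,-0.84,0, -0.29,0,-1.01,0, -0.33,0,-1.18,0, -0.37,0,-1.35,0, -0.40,0,-1.52,0, -0.44,0,-1.69,0, -0.48,0,-1.86,0, -0.51,0,-2.04,0
```

```bash
python3 -m crank '[-0.04,0,-0.15,0, -0.08,0,-0.3,0, -0.12,0,-0.45,0, -0.16,0,-0.6,0, -0.2,0,-0.75,0, -0.24,0,-0.9,0, -0.27,0,-1.05,0, -0.3,0,-1.2,0, -0.33,0,-1.3,0]'; python3 lip.py; python3 arc.py 0.23 12 .01
```

```text
t: 17.73
position: [464.5, 86.5, 119.3]
tcp_rot: [1.0, -0.001, 0.015, 0.01]
force: [-4.3, -0.8, -1.3]
gripper_width: 0.2
17.73 q [-0.51  0.41  0.25  2.12 -0.13  0.61 -1.75] F [-4.3 -0.8 -1.3] p [464.5  86.5 119.3] R [ 1.    -0.001  0.015  0.01 ]
82 lip [481.6 100.9 159.5] theta 0.230 R 173.0 axis-lip x=479.6 z=159.9
-0.04,0,-0.17,0, -0.08,0,-0.34,0, -0.11,0,-0.51,0, -0.15,0,-0.68,0, -0.18,0,-0.86,0, -0.21,0,-1.03,0, -0.24,0,-1.20,0, -0.26,0,-1.37,0, -0.29,0,-1.55,0, -0.31,0,-1.72,0, -0.33,0,-1.89,0, -0.36,0,-2.07,0
```

```bash
python3 -m crank '[0,0,-0.15,0, -0.02,0,-0.25,0, -0.04,0,-0.4,0, -0.06,0,-0.55,0, -0.08,0,-0.7,0, -0.1,0,-0.8,0, -0.12,0,-0.95,0, -0.14,0,-1.1,0]'; python3 lip.py; python3 arc.py 0.165 12 .01
```

```text
t: 18.45
position: [462.8, 86.4, 108.4]
tcp_rot: [1.0, -0.001, 0.015, 0.01]
force: [-5.3, 0.5, -1.5]
gripper_width: -0.3
18.45 q [-0.5   0.43  0.24  2.13 -0.13  0.58 -1.74] F [-5.3  0.5 -1.5] p [462.8  86.4 108.4] R [ 1.    -0.001  0.015  0.01 ]
78 lip [480.  100.1 148.9] theta 0.168 R 172.4 axis-lip x=477.5 z=149.3
-0.03,0,-0.17,0, -0.05,0,-0.35,0, -0.08,0,-0.52,0, -0.10,0,-0.69,0, -0.12,0,-0.87,0, -0.14,0,-1.04,0, -0.16,0,-1.21,0, -0.17,0,-1.39,0, -0.19,0,-1.56,0, -0.20,0,-1.74,0, -0.21,0,-1.91,0, -0.22,0,-2.09,0
```

```bash
python3 -m crank '[0,0,-0.15,0, -0.02,0,-0.25,0, -0.03,0,-0.4,0, -0.04,0,-0.55,0, -0.05,0,-0.65,0, -0.06,0,-0.8,0, -0.07,0,-0.9,0, -0.08,0,-1.0,0]'; python3 lip.py side5
```

```text
t: 19.17
position: [461.8, 86.4, 98.3]
tcp_rot: [1.0, -0.001, 0.014, 0.01]
force: [-6.6, -0.1, -1.5]
gripper_width: -0.3
19.17 q [-0.5   0.45  0.24  2.13 -0.14  0.56 -1.73] F [-6.6 -0.1 -1.5] p [461.8  86.4  98.3] R [ 1.    -0.001  0.014  0.01 ]
76 lip [478.8 105.9 138.9] theta 0.110 R 172.2 axis-lip x=476.1 z=139.2
```

View pics/side5.png

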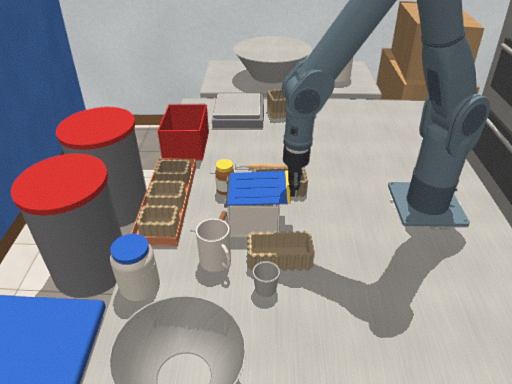

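The lid is nearly shut at (258,185), with the finger in front at (296,180). Now the last 14 mm.

```bash
python3 -m crank '[-0.01,0,-0.12,0, -0.02,0,-0.24,0, -0.03,0,-0.36,0, -0.04,0,-0.48,0, -0.04,0,-0.6,0, -0.05,0,-0.7,0, -0.05,0,-0.8,0, -0.05,0,-0.9,0, -0.05,0,-1.0,0]'; python3 lip.py
```

```text
t: 19.97
position: [461.3, 86.5, 88.6]
tcp_rot: [1.0, -0.001, 0.014, 0.01]
force: [-9.9, 0.3, 8.5]
gripper_width: 0.0
19.97 q [-0.49  0.46  0.23  2.14 -0.15  0.53 -1.73] F [-9.9  0.3  8.5] p [461.3  86.5  88.6] R [ 1.    -0.001  0.014  0.01 ]
72 lip [478.4 103.  130.5] theta 0.061 R 171.9 axis-lip x=475.3 z=130.7
```

Fz has turned to +8.5 N, so the lid is seated. I back off towards the robot.

```bash
python3 -m crank '[-0.2,0,0.1,0, -0.5,0,0.1,0, -1.5,0,0.1,0, -3,0,0.5,0, -4,0,3,0, -4,0,7,0, -4,0,11,0, -4,0,15,0, -4,0,18,0, -4,0,20,0, -4,0,20,0, -4,0,20,0]'; python3 lip.py side6; python3 - <<'E'
from h import *
im,d=grab('top','top6');W1=cloud('top',d);W0=np.load('top0.npz')['W']
P=W1[(abs(W1[...,1]-87)<70)&(W1[...,0]>490)&(W1[...,0]<645)&(W1[...,2]>100)&(W1[...,2]<160)]
print('lid plane z=ax+by+c',np.linalg.lstsq(np.c_[P[:,0]-650,P[:,1]-87,np.ones(len(P))],P[:,2],rcond=None)[0])
a=cv2.imread('pics/top0.png');b=cv2.imread('pics/top6.png');cv2.imwrite('pics/cmp.png',cv2.resize(np.hstack([a[110:300,110:370],b[110:300,110:370]]),(800,292)))
E
```

```text
t: 21.02
position: [422.5, 86.8, 289.5]
tcp_rot: [1.0, -0.001, 0.017, 0.009]
force: [-0.6, 0.1, -0.9]
gripper_width: 0.4
21.02 q [-0.63  0.06  0.31  2.05  0.01  1.01 -1.89] F [-0.6  0.1 -0.9] p [422.5  86.8 289.5] R [ 1.    -0.001  0.017  0.009]
80 lip [477.6  92.4 130.2] theta 0.059 R 172.7 axis-lip x=475.3 z=130.3
lid plane z=ax+by+c [ 4.01787970e-04 -1.29963363e-03  1.26241934e+02]
```

View pics/cmp.png

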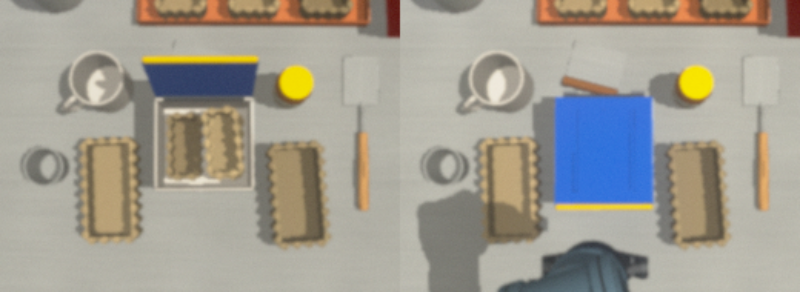

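View pics/side6.png

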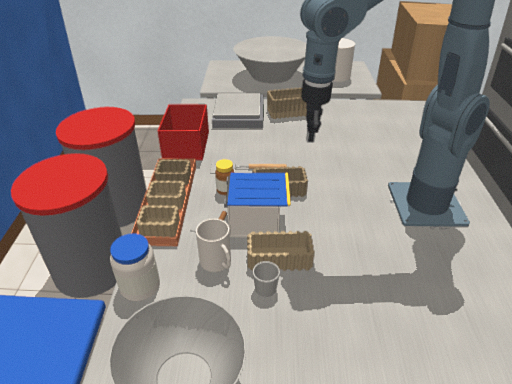

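The lid is flat: its plane slope is 0.0004 and its top is at 126 mm, as expected when shut. The gripper stands clear at (313,130), and everything else is where it was. Handing in.

```bash
python3 -m crank '[0,0,0,0, 0,0,0,0, 0,0,0,0, 0,0,0,0]'; python3 -c "
from bench import sign_off
print(sign_off())"
```

```text
t: 21.45
position: [421.6, 86.3, 288.0]
tcp_rot: [1.0, -0.001, 0.014, 0.01]
force: [-0.3, -0.4, 0.3]
gripper_width: -0.0
the job is handed in; nothing more can be done
None
```

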